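# Hold the varnish cage's gate wide open

## Robot

A 6-joint arm with a two-finger parallel gripper is mounted at the origin on the work surface. World frame = base frame: x ahead of the robot, y to its left, z up, the work surface at z = 0. Lengths are in m, angles in rad, forces in N, time in s.
With the tool pointing down it reaches from about 0.35 to 0.725 m from the base axis. Payload 6 kg.
Tool frame: the origin (TCP) lies midway between the tips of the shut fingers; the grasp point (between the pads) lies 19 mm behind it (r.hold_point_z is the distance from the TCP to the grasp point, in m); z points along the fingers, y is the direction in which the jaws open and shut (so a half turn about z gives the same grasp; the last joint's range is limited). The gripper opens to 85 mm and grips with 20 to 120 N. Pads are 22 mm wide; open, the fingers measure 114 mm over their backs; the gripper's body (76 mm by 85 mm) begins 54 mm behind the grasp point. The pads swing forward as they close: fully open they stand 13 mm farther back than shut.
Start: joints at [1.587, 0.04, 0.085, 0, -1.615, -0.334], TCP at [0.187, 0.57, 0.201] pointing down, gripper open.
Joint ranges: [-2.56, 2.56], [-1.29, 2.01], [-1.08, 1.49], [-3.29, 1.98], [-2.81, -0.18], [-2.99, 2.99]. Speed limits (rad/s): [2.57, 2.57, 3.01, 3.14, 3.14, 3.14].

## Interface

Orientations are given as a unit quaternion [w, x, y, z].
In Python, from station import sensors, get_image, camera_model, order, r gives the robot as it stands.
- The arm moves only by the tool arm_command, never from a script. Its argument "steps" is text: rows parted by semicolons, each of 4 numbers parted by spaces: the shift along the tool's x, y, z in units of 0.025 m (1.0 is 0.025 m), then the turn about the tool's z in units of 0.12 rad (1.0 is 0.12 rad). In form: x y z roll; .... A call has 1 to 8 rows; each row shifts and turns the commanded pose from where the row before left it, along the tool's axes as they then stand; what a row does not reach is not made up. A row lasts 1/8 s, in which the tool goes at most 62.5 mm and 10.7 degrees, less where a joint would pass 70% of its speed; a pose out of reach is approached as far as the arm can. A call with a number of a shift or a turn outside -1 to 1 is refused whole. A call with a gripper value outside its range is refused whole. "grip" is the finger opening in mm, from 0 to 85.4, set as the call begins (left out, the last holds). The fingers move at their own pace and stop on an object; the grip force is fixed at half the most. Time passes only in rows, so rows that do not move let the fingers close. It gives the time, the measured TCP pose, the force and the opening at its end, in the units of the state.
- sensors.get_state(): the state, without advancing time (a new reading comes with each control period).
- get_image(name): name is "scene" or "side" or "wrist"; returns the picture (384x512x3 uint8, red, green, blue); there is no depth.
- camera_model(name): a dict with "camera_matrix" (3x3 intrinsics, pixels), "k1" (the pictures are not rectified: a ray, as slopes to the right and down, at radius r is drawn at 1 + k1 r^2 times it, then the intrinsics apply), "R" (3x3) and "t" (3): a world point X has camera coordinates R X + t; the wrist camera has in their place "T_tool_cam" (4x4, takes a point from camera to tool coordinates, whose origin is the TCP and whose axes are the flange's). Camera axes: x right, y down, z forward; pixel columns grow to the right and rows downward; lengths in m; the calibration is good to about 2 mm. A picture is of the moment at which its call begins: read the wrist's pose just before it. camera_model takes no time and is no camera call.
- order.finish_job(): hands the job in, once; it reports no verdict.
The state is a dict: "t": time; "joint_positions": joint angles; "joint_velocities": joint speeds; "effort": joint torques, N m; "tcp_pos": TCP position; "orientation": TCP orientation; "force": force on the tool from outside, world axes, zero at the start; "torque": the same for the moment, N m; "gripper_width": finger opening in m.
Only numpy, scipy, OpenCV 4.12 (cv2) and the standard library are available. Lean on these libraries where they do the work, as an engineer would, in place of code of your own. Each camera call takes 0.05 s, during which the arm holds its last target.

## Task

A workmate is about to take the tins out of the mesh cage on the bench: squeeze the catch on the fixed part of the cage's front so that the gate springs ajar and let that catch go, then squeeze the catch on top of the gate itself and, keeping it squeezed, swing the gate outwards past its half-open check until it stands wide open, nearly square to the cage's front (at least 70 degrees). Finish holding: stay there still gripping the squeezed gate catch, since the gate's spring would swing it back if you let go. Leave the two tins in the cage and the brush pot and sanding block on the bench where they are.

Things in the scene. Friction and masses are not known exactly. Their poses are not given: they have to be found in the camera images.
- cage: Dark steel-tube mesh cage, 350 wide, 290 deep, 200 mm high, mesh roof, fixed to the bench; its front, with the gate, faces the robot. Origin on the bench, mid-width, where gate and frame meet; x into the cage (away from the robot), y left along the front, z up. Front along y in mm: hinge axis +150, gate +150 to -50, gap with bolts -50 to -70, fixed panel -70 to -175
- top_rail (a point): top of the front's rail, 203 mm above the bench, in the gap between gate and fixed panel (y = -60 of the cage). Axes as the cage's. Above it stand only the four catch tabs (tops at 247 mm) and, within 80 mm of the hinge axis, the check's disc and ball housing (tops at 214 mm): keep fingertips above 205 mm
- frame_grip (a point): Catch on the fixed panel: midway between the outer faces of its two upright aluminium tabs, 228 mm above the bench, a good gripping height. Tabs 8 thick (along cage y), 22 wide (x), 203 to 247 mm high, 56 mm over both when out. The tab nearer the gate moves 14 mm to -y; the other is fixed. Squeezed: 42 mm over both. Fingers come from above and close along cage y. Axes as the cage's
- frame_catch (a joint): travel of the frame catch's moving tab and bolt: 0 out, 0.014 m fully squeezed; beyond about 0.012 it frees the gate. Its spring pushes it back out, with 5 N at 0 and 10 N at full travel
- gate_grip (a point): Catch on the gate, turning with it: midway between the outer faces of its two tabs, 137 mm from the hinge axis, 228 mm above the bench. Tabs and widths as the frame catch (56 mm out, 42 mm squeezed); the tab farther from the hinge moves 14 mm towards it, the one nearer the hinge is fixed to the gate. Axes: y along the gate towards the hinge, x square to it (into the cage when shut), z up
- gate_catch (a joint): travel of the gate catch's moving tab and bolt: 0 out, 0.014 m fully squeezed; beyond about 0.012 the gate can leave its ajar stop. Its spring pushes it back out, with 5 N at 0 and 10 N at full travel
- gate_hinge (a point): point on the gate's upright hinge axis, 200 mm above the bench, at the left end of the gate seen from the robot. Axes as the cage's
- gate (a joint): opening angle of the gate (200 mm wide, 0.7 kg): 0 shut, grows as its free end swings towards the robot (clockwise from above), stop at 1.45. A buffer throws it to about 0.08 when the frame catch is squeezed; the gate catch stops it there. Closing spring 0.35 to 0.5 N m. The check adds up to 0.8 N m from 0.3 to 0.55 rad; let go beyond it, the gate drops back to about 0.78. 70 degrees = 1.22
- big_tin: steel tin with a pale label, 100 mm across, 120 high, standing in the cage; origin centre of its underside
- small_tin: steel tin with a brown label, 84 mm across, 98 high, standing in the cage; origin centre of its underside
- brush_pot: open steel tin 74 mm across, 85 high, with a brush standing in it (171 mm high in all), on the bench to the left of the cage; origin centre of its underside
- sanding_block: cork sanding block 112 x 62 x 37 mm on the bench to the right of the cage; origin centre of its underside

How it is judged:
On the way, in this order (a step that is already met when the one before it is completed fails the run):
1. the frame catch is squeezed (value of joint frame_catch above 0.01 m), for 0.1 s.
2. the gate has sprung ajar and the frame catch is let go (value of joint gate between 0.05 and 0.2 rad and value of joint frame_catch below 0.003 m), for 0.2 s.
3. the gate catch is squeezed while the gate is ajar (value of joint gate_catch above 0.01 m and value of joint gate below 0.3 rad), for 0.1 s.
4. the gate is past its half-open check (value of joint gate above 0.85 rad), for 0.2 s.
At the end, for the whole second after the job is handed in: Gate open at least 1.2 rad and still (under 0.1 rad/s), gripped by the fingers (over 3 N) with its catch squeezed over 9 mm; frame catch sprung back (under 3 mm); tins within 20 mm, brush pot (upright within 0.2 rad) and sanding block within 30 mm of where they began (value of joint gate above 1.2 rad and velocity of joint gate between -0.1 and 0.1 rad/s and value of joint gate_catch above 0.009 m and contact force between the fingers and gate above 3 N and value of joint frame_catch below 0.003 m and distance of each of big_tin, small_tin from where it was at the start of the episode below 0.02 m and distance of each of brush_pot, sanding_block from where it was at the start of the episode below 0.03 m and angle between brush_pot's own z axis and vertical below 0.2 rad); the arm keeps its last pose, push and grip.
It fails at once if a tin in the cage is pushed about or tipped (distance of any of big_tin, small_tin from where it was at the start of the episode above 0.03 m).
It fails at once if the brush pot or the sanding block is knocked away or over (distance of any of brush_pot, sanding_block from where it was at the start of the episode above 0.05 m or angle between brush_pot's own z axis and vertical above 0.5 rad).
It also fails if it takes over 48 s, if anything falls off the work surface, if the arm or the gripper's body presses on something with over 40 N, if the wrist force passes 120 N, or if a joint passes its speed limit or range.

## Working session

There is one attempt and no reset: what is moved stays moved. The work goes in short steps, Python scripts to look and compute and a tool call to move; the robot and the scene stay as the last step left them, time stands still between calls to the robot, and variables do not carry over. Pictures are saved under pics/ and viewed, and the job is handed in when it is done.

Besides the shell and the picture viewer there is one more tool, called after "Request:" as a command line: name --argument value ..., lists and objects as JSON in quotes. arm_command: Moves the arm, as the interface text tells. Shifts and turns lie within -1 to 1; 1 stands for 0.025 m of shift or 0.12 rad of turn. Its arguments: {"type":"object","properties":{"steps":{"type":"string"},"grip":{"type":"number"}},"required":["steps"]}

```bash
ls; mkdir -p pics; python3 - <<'E'
from station import sensors,get_image,camera_model,order,r
import cv2
s=sensors.get_state();print({k:s[k] for k in('t','tcp_pos','orientation','gripper_width','force')})
for n in('scene','side','wrist'):
    im=get_image(n);cv2.imwrite(f'pics/{n}0.png',im[:,:,::-1])
    cv2.imwrite(f'pics/{n}0b.png',cv2.resize(im[:,:,::-1],(768,576),interpolation=cv2.INTER_CUBIC))
    print(n,camera_model(n))
print(r.hold_point_z)
E
```

```text
pics
{'t': 0.0, 'tcp_pos': array([0.18729266, 0.56962036, 0.19997254]), 'orientation': array([ 8.76983716e-04,  9.87404381e-01, -1.58214455e-01, -7.89020737e-05]), 'gripper_width': 0.0856448587663317, 'force': array([-0.01075784, -0.42726709, -0.31274758])}
scene {'camera_matrix': array([[346.83337819,   0.        , 256.1076425 ],
       [  0.        , 346.83337819, 187.98052286],
       [  0.        ,   0.        ,   1.        ]]), 'k1': -0.03843161965436767, 'R': array([[-9.00789401e-01, -4.34256071e-01, -3.45764564e-04],
       [-3.11802660e-01,  6.47334680e-01, -6.95511979e-01],
       [ 3.02254125e-01, -6.26402009e-01, -7.18514417e-01]]), 't': array([0.63029502, 0.31925707, 0.74871096])}
side {'camera_matrix': array([[349.80815228,   0.        , 258.75973849],
       [  0.        , 349.80815228, 196.47517737],
       [  0.        ,   0.        ,   1.        ]]), 'k1': -0.038774407239452455, 'R': array([[ 0.11876235, -0.99288424, -0.00873976],
       [-0.72179398, -0.08028522, -0.68743562],
       [ 0.68184232,  0.08794977, -0.72619273]]), 't': array([-0.0342774 ,  0.58376705,  0.6237218 ])}
wrist {'camera_matrix': array([[312.68201411,   0.        , 253.67106203],
       [  0.        , 312.68201411, 194.88587549],
       [  0.        ,   0.        ,   1.        ]]), 'k1': -0.00856431088594949, 'T_tool_cam': array([[-1.40197460e-03, -9.55208117e-01, -2.95931559e-01,
         7.60354609e-02],
       [ 9.99998919e-01, -1.47053061e-03,  9.08889218e-06,
        -3.40024484e-04],
       [-4.43858199e-04, -2.95931226e-01,  9.55209146e-01,
        -1.73460881e-01],
       [ 0.00000000e+00,  0.00000000e+00,  0.00000000e+00,
         1.00000000e+00]])}
0.0187
```

View pics/scene0b.png

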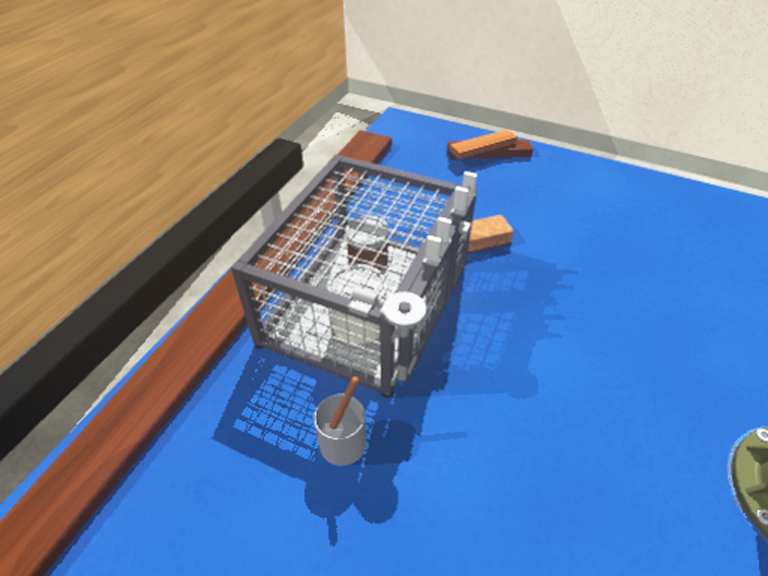

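View pics/side0b.png

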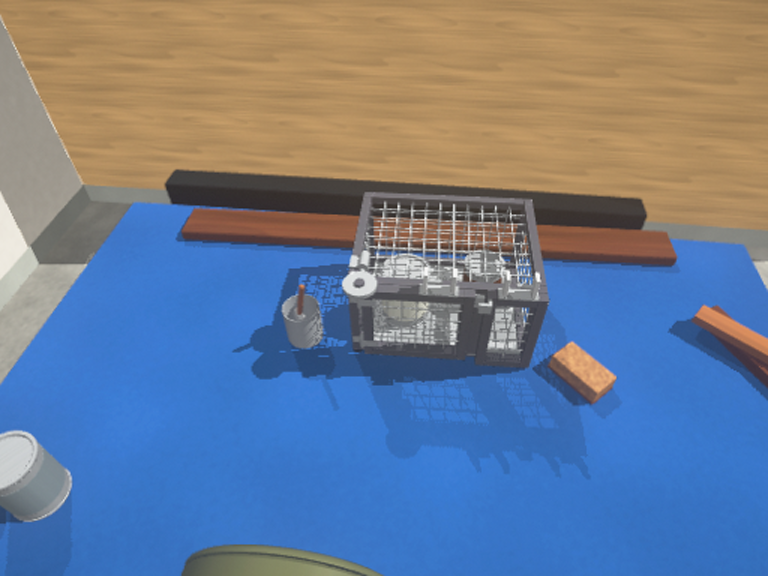

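View pics/wrist0b.png

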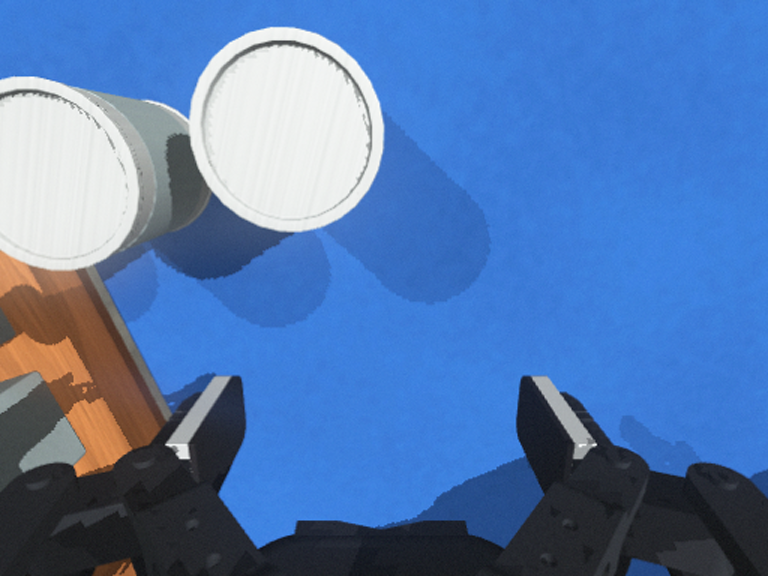

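```bash
python3 - <<'E'
import cv2
a=cv2.imread('pics/scene0.png');b=cv2.imread('pics/side0.png')
cv2.imwrite('pics/sc_c.png',cv2.resize(a[95:275,145:365],None,fx=3.5,fy=3.3,interpolation=cv2.INTER_CUBIC)[:600,:800])
cv2.imwrite('pics/sd_c.png',cv2.resize(b[120:250,225:375],None,fx=5,fy=4.5,interpolation=cv2.INTER_CUBIC)[:600])
E
```

```text
(no output)
```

View pics/sc_c.png

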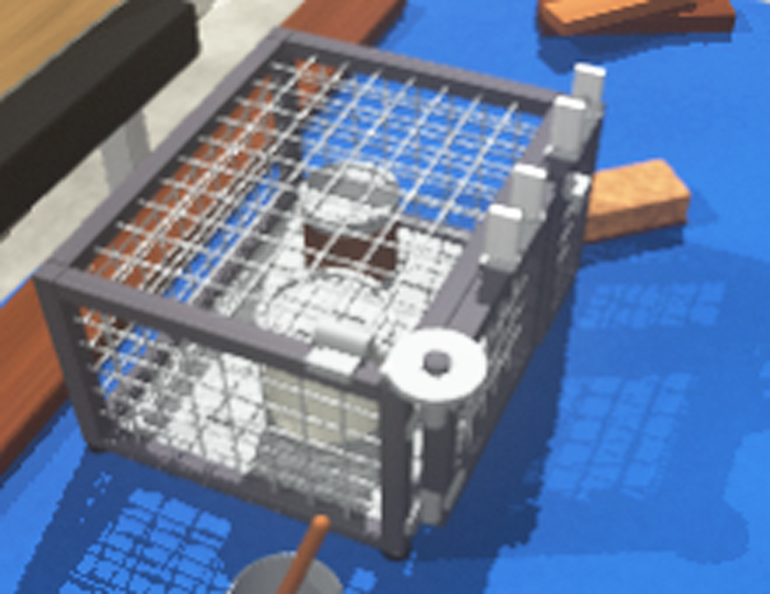

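View pics/sd_c.png

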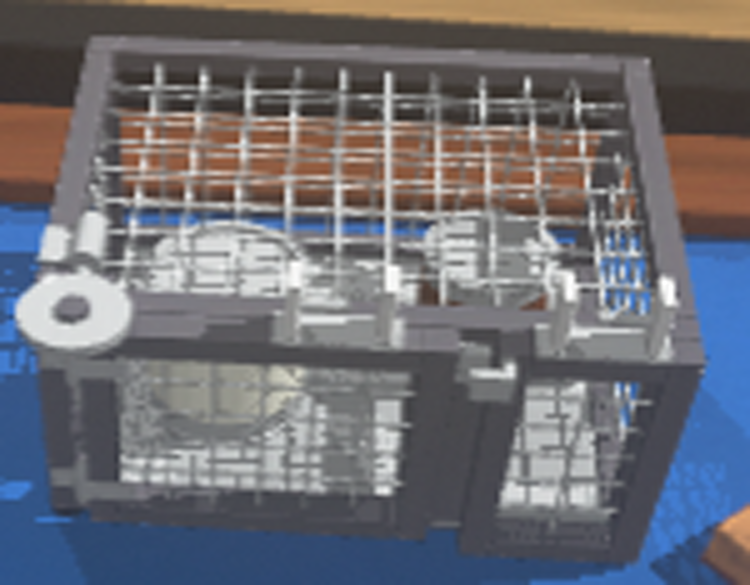

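```bash
cat > h.py <<'E'
import numpy as np, cv2
from station import sensors,get_image,camera_model,order,r
from scipy.optimize import least_squares
from scipy.spatial.transform import Rotation as Rn
def proj(m,X):
    c=np.asarray(X)@m['R'].T+m['t'] if 'R' in m else X
    s=c[:,:2]/c[:,2:]; r2=(s**2).sum(1,keepdims=True)
    s=s*(1+m['k1']*r2); K=m['camera_matrix']
    return s@K[:2,:2].T+K[:2,2]
def wmodel(s):
    m=dict(camera_model('wrist')); q=s['orientation']
    R=Rn.from_quat([q[1],q[2],q[3],q[0]]).as_matrix()
    T=np.eye(4);T[:3,:3]=R;T[:3,3]=s['tcp_pos'];T=T@m['T_tool_cam'];Ti=np.linalg.inv(T)
    m['R']=Ti[:3,:3];m['t']=Ti[:3,3];return m
def cage2w(p,P):
    c,s=np.cos(p[2]),np.sin(p[2]);P=np.atleast_2d(P)
    return np.c_[p[0]+c*P[:,0]-s*P[:,1],p[1]+s*P[:,0]+c*P[:,1],P[:,2]]
E
python3 - <<'E'
from h import *
sc=camera_model('scene');sd=camera_model('side')
uvs=np.array([[289.9,158.6],[297,146.5],[307.9,125.3],[313.6,115.6],[224.4,103.5],[155.3,177.4]])
uvd=np.array([[284,178.9],[303.4,179.6],[337.4,181.1],[358,182.7],[355,132.9],[243,128.4]])
def f(q,full=False):
    p=q[:3];yc=q[3];xt=q[4]
    P=[[xt,.037,.247],[xt,-.011,.247],[xt,yc+.024,.247],[xt,yc-.024,.247],[.29,-.175,.2],[.29,.175,.2]]
    W=cage2w(p,P)
    a=proj(sc,W)-uvs;b=proj(sd,W)-uvd
    return (a,b) if full else np.r_[a,b].ravel()
S=least_squares(f,[.5,0,0,-.12,0],loss='soft_l1')
print(S.x.round(4));print(f(S.x,1))
E
```

```text
[ 0.6182 -0.0632  0.0342 -0.1209  0.014 ]
(array([[-1.21731866,  0.02484368],
       [-1.26826556, -0.27880428],
       [-0.82921525,  0.96105346],
       [-0.81122299,  0.59201474],
       [-0.02993475, -0.80930152],
       [-0.59427655,  0.9328675 ]]), array([[0.43310137, 1.81489819],
       [0.3489036 , 2.13852951],
       [1.16182211, 2.49377468],
       [0.14014482, 1.94305862],
       [0.0782636 , 0.7454803 ],
       [0.05515196, 0.21222452]]))
```

Request:
arm_command --steps "0 0 -1 -1; 0 0 -1 -1; 0 0 -1 -0.94; 0 0 -1 0; 0 0 -1 0; 0 1 0 0; 0 1 0 0; 0 1 0 0" --grip 75

```text
t: 1.15
tcp_pos: [0.19, 0.4942, 0.3255]
orientation: [0.0, 1.0, 0.018, -0.0]
force: [0.2, -0.2, 1.0]
gripper_width: 0.0751
```

Request:
arm_command --steps "0.5 1 0 0; 0.5 1 0 0; 0.5 1 0 0; 0.5 1 0 0; 0.5 1 0 0; 0.5 1 0 0; 0.5 1 0 0; 0.5 1 0 0"

```text
t: 2.15
tcp_pos: [0.2973, 0.2977, 0.3259]
orientation: [0.0, 1.0, 0.018, -0.0]
force: [0.4, -0.4, -0.3]
gripper_width: 0.0753
```

Request:
arm_command --steps "0.65 1 0 0; 0.65 1 0 0; 0.65 1 0 0; 0.65 1 0 0; 0.65 1 0 0; 0.65 1 0 0; 0.65 1 0 0; 0.65 1 0 0"

```text
t: 3.15
tcp_pos: [0.4343, 0.1024, 0.3259]
orientation: [0.0, 1.0, 0.018, -0.0]
force: [-0.2, 0.5, -0.4]
gripper_width: 0.0748
```

Request:
arm_command --steps "0.65 1 0 0; 0.65 1 0 0; 0.65 1 0 0; 0.65 1 0 0; 0.65 1 0 0; 0.65 1 0 0; 0.65 1 0 0; 0.65 1 0 0"

```text
t: 4.15
tcp_pos: [0.5713, -0.0929, 0.3257]
orientation: [0.0, 1.0, 0.017, -0.0]
force: [-0.1, 0.2, -0.3]
gripper_width: 0.075
```

```bash
python3 - <<'E'
from h import *
import pickle
s=sensors.get_state();im=get_image('wrist');print(s['t'],s['tcp_pos'],s['orientation'],s['force'])
pickle.dump(s,open('s1.pkl','wb'));cv2.imwrite('pics/w1.png',im[:,:,::-1])
cv2.imwrite('pics/w1b.png',cv2.resize(im[:,:,::-1],(768,576),interpolation=cv2.INTER_CUBIC))
E
```

```text
4.15 [ 0.57132029 -0.0928753   0.32565259] [ 1.56416031e-05  9.99847228e-01  1.74769944e-02 -2.74255411e-04] [-0.13753364  0.16931992 -0.28647813]
```

View pics/w1b.png

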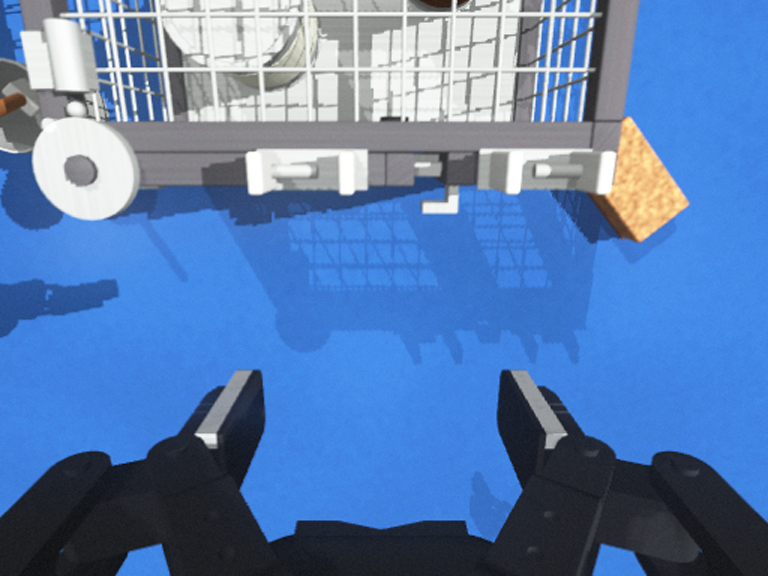

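```bash
python3 - <<'E'
import cv2
a=cv2.imread('pics/w1.png')
cv2.imwrite('pics/w1c.png',cv2.resize(a[75:150,155:415],None,fx=3,fy=6,interpolation=cv2.INTER_CUBIC))
E
```

```text
(no output)
```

View pics/w1c.png

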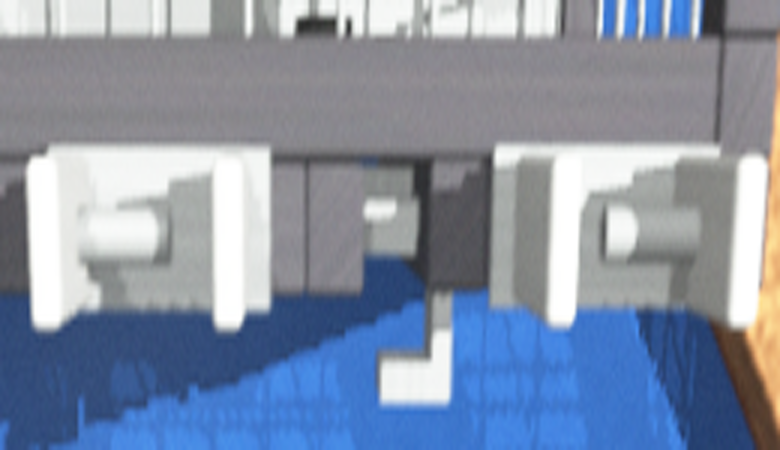

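```bash
cat >> h.py <<'E'
def ray2z(m,uv,z):
    K=m['camera_matrix'];k=np.array([m['k1'],0,0,0.])
    n=cv2.undistortPoints(np.array(uv,float).reshape(-1,1,2),K,k)[:,0]
    d=np.c_[n,np.ones(len(n))]@m['R'];C=-m['R'].T@m['t']
    return C+d*((z-C[2])/d[:,2])[:,None]
E
python3 - <<'E'
from h import *
import pickle
s=pickle.load(open('s1.pkl','rb'));m=wmodel(s)
c=np.array([[44,241],[229,241],[566,241],[752,241]])/[3,6]+[155,75]-.5*0
X=ray2z(m,c,.247);print(X.round(4))
print(np.linalg.norm(X[0]-X[1]),np.linalg.norm(X[2]-X[3]))
d=X[0]-X[3];yaw=np.arctan2(-d[0],d[1]);print('yaw',yaw)
# disc centre (79,170)/1.5 at z .214
print(ray2z(m,[[86/1.5,169/1.5]],.214))
E
```

```text
[[ 0.6324 -0.0249  0.247 ]
 [ 0.634  -0.0731  0.247 ]
 [ 0.6369 -0.161   0.247 ]
 [ 0.6387 -0.2097  0.247 ]]
0.04828907970143086 0.04872235070828338
yaw 0.0339877356080709
[[0.62939776 0.0831779  0.214     ]]
```

Request:
arm_command --steps "0.9 1 0 0; 0.9 1 0 0; 0.74 1 0 0; 0 1 0 0; 0 0.07 0 0; 0 0 0 0" --grip 85

```text
t: 4.95
tcp_pos: [0.6378, -0.1913, 0.3258]
orientation: [-0.0, 1.0, 0.017, -0.0]
force: [-0.0, -0.2, -0.4]
gripper_width: 0.085
```

Request:
arm_command --steps "0 0 1 0; 0 0 1 0; 0 0 0.6 0; 0 0 0 0"

```text
t: 5.45
tcp_pos: [0.6375, -0.1909, 0.2602]
orientation: [-0.0, 1.0, 0.018, -0.001]
force: [1.1, -0.8, 0.4]
gripper_width: 0.0852
```

```bash
python3 - <<'E'
from h import *
import pickle
s=sensors.get_state();im=get_image('wrist');print(s['t'],s['tcp_pos'],s['orientation'],s['force'],s['gripper_width'])
pickle.dump(s,open('s2.pkl','wb'));cv2.imwrite('pics/w2.png',im[:,:,::-1])
cv2.imwrite('pics/w2b.png',cv2.resize(im[:,:,::-1],(768,576),interpolation=cv2.INTER_CUBIC))
E
```

```text
5.45 [ 0.63748549 -0.19089486  0.26023599] [-4.75744251e-05  9.99839929e-01  1.78723007e-02 -8.34230558e-04] [ 1.08580066 -0.81970142  0.40540755] 0.08515224493304137
```

View pics/w2b.png

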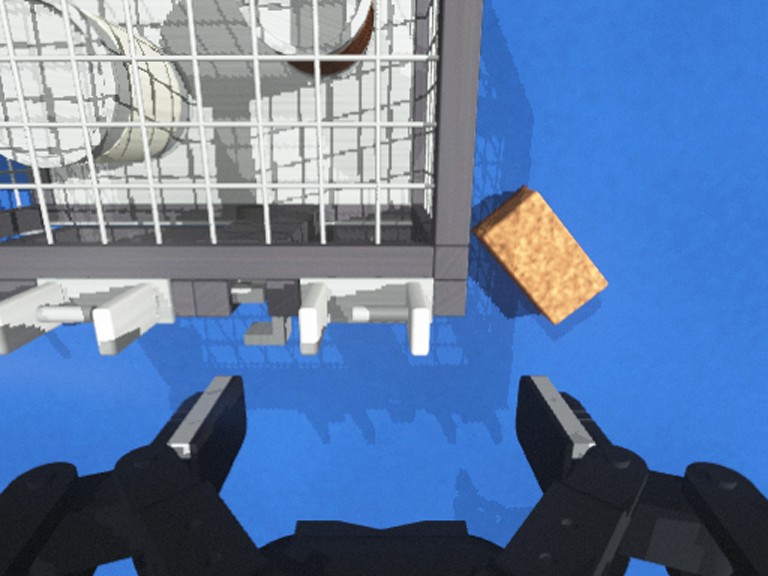

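```bash
python3 - <<'E'
from h import *
import pickle
s=pickle.load(open('s2.pkl','rb'));m=wmodel(s)
X=ray2z(m,np.array([[311,318],[420,318]])/1.5,.247);print(X.round(4),X.mean(0))
E
```

```text
[[ 0.6433 -0.161   0.247 ]
 [ 0.6449 -0.2072  0.247 ]] [ 0.64409809 -0.18410269  0.247     ]
```

Request:
arm_command --steps "0.14 0.03 0.7 0; 0 0 0.7 0; 0 0 0.5 0; 0 0 0 0"

```text
t: 6.0
tcp_pos: [0.6411, -0.1921, 0.2121]
orientation: [-0.0, 1.0, 0.018, -0.001]
force: [0.4, -1.0, -0.2]
gripper_width: 0.085
```

Request:
arm_command --steps "0 0 0 0; 0 0 0 0; 0 0 0 0; 0 0 0 0" --grip 46

```text
t: 6.5
tcp_pos: [0.6417, -0.192, 0.2144]
orientation: [0.0, 1.0, 0.018, 0.001]
force: [0.4, 2.0, 2.8]
gripper_width: 0.0462
```

Request:
arm_command --steps "0 0 0 0; 0 0 0 0; 0 0 0 0; 0 0 0 0" --grip 41

```text
t: 7.0
tcp_pos: [0.6413, -0.1922, 0.2133]
orientation: [0.0, 1.0, 0.017, -0.0]
force: [0.3, -0.3, -0.9]
gripper_width: 0.0411
```

```bash
python3 - <<'E'
from h import *
s=sensors.get_state();im=get_image('wrist');print(s['t'],s['tcp_pos'],s['force'],s['gripper_width'])
cv2.imwrite('pics/w3b.png',cv2.resize(im[:,:,::-1],(768,576),interpolation=cv2.INTER_CUBIC))
E
```

```text
7.0 [ 0.64132808 -0.19223713  0.21329204] [ 0.3307028  -0.32621954 -0.86675138] 0.04114538997476549
```

View pics/w3b.png

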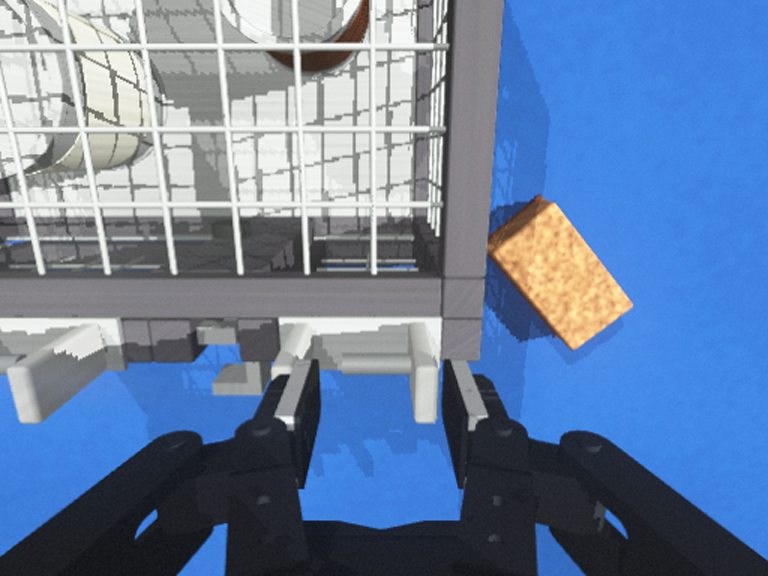

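```bash
python3 - <<'E'
from h import *
s=sensors.get_state();m=wmodel(s)
p=[0,0,.034]
for nm,x in (('x.638',.638),('x.644',.644)):
  for y in(-.157+0,-.171,-.2135):
    for dx in(-.011,.011):
      print(nm,y,dx,(proj(m,np.array([[x+dx,y,.247],[x+dx,y,.203]]))*1.5).round(0).tolist())
t=s['tcp_pos']
for dy in(.0206,-.0206):
  for dx in(-.011,.011):
    print('pad',dy,dx,(proj(m,np.array([t+[dx,dy,0],t+[dx,dy,.038]]))*1.5).round(0).tolist())
E
```

```text
x.638 -0.157 -0.011 [[277.0, 421.0], [298.0, 364.0]]
x.638 -0.157 0.011 [[275.0, 362.0], [297.0, 316.0]]
x.638 -0.171 -0.011 [[318.0, 422.0], [331.0, 365.0]]
x.638 -0.171 0.011 [[317.0, 364.0], [331.0, 317.0]]
x.638 -0.2135 -0.011 [[442.0, 426.0], [429.0, 368.0]]
x.638 -0.2135 0.011 [[447.0, 368.0], [432.0, 320.0]]
x.644 -0.157 -0.011 [[276.0, 405.0], [298.0, 351.0]]
x.644 -0.157 0.011 [[274.0, 345.0], [297.0, 302.0]]
x.644 -0.171 -0.011 [[318.0, 407.0], [331.0, 352.0]]
x.644 -0.171 0.011 [[317.0, 347.0], [331.0, 303.0]]
x.644 -0.2135 -0.011 [[443.0, 410.0], [430.0, 355.0]]
x.644 -0.2135 0.011 [[448.0, 351.0], [433.0, 307.0]]
pad 0.0206 -0.011 [[330.0, 369.0], [318.0, 421.0]]
pad 0.0206 0.011 [[330.0, 318.0], [317.0, 360.0]]
pad -0.0206 -0.011 [[430.0, 372.0], [442.0, 424.0]]
pad -0.0206 0.011 [[434.0, 321.0], [447.0, 364.0]]
```

```bash
python3 - <<'E'
from h import *
im=get_image('scene');cv2.imwrite('pics/s3.png',cv2.resize(im[60:220,220:400,::-1],None,fx=4,fy=3.7,interpolation=cv2.INTER_CUBIC))
im=get_image('side');cv2.imwrite('pics/d3.png',cv2.resize(im[80:260,240:440,::-1],None,fx=3.8,fy=3.3,interpolation=cv2.INTER_CUBIC))
E
```

```text
(no output)
```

View pics/s3.png

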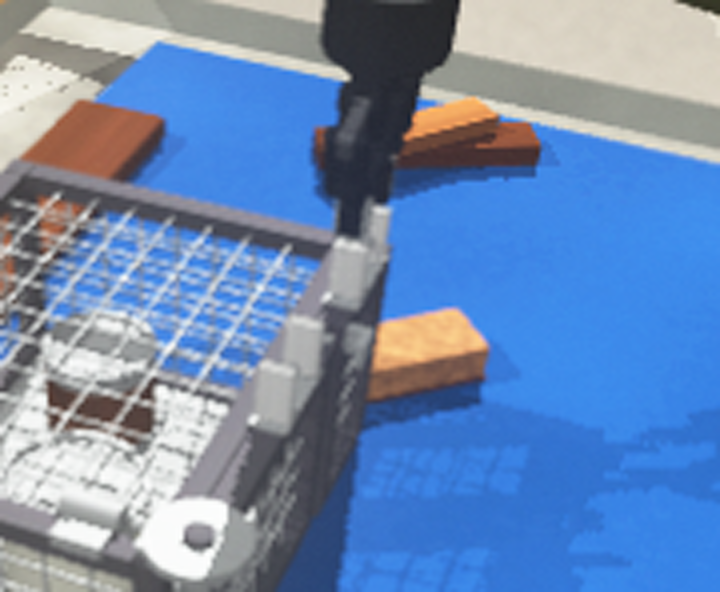

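View pics/d3.png

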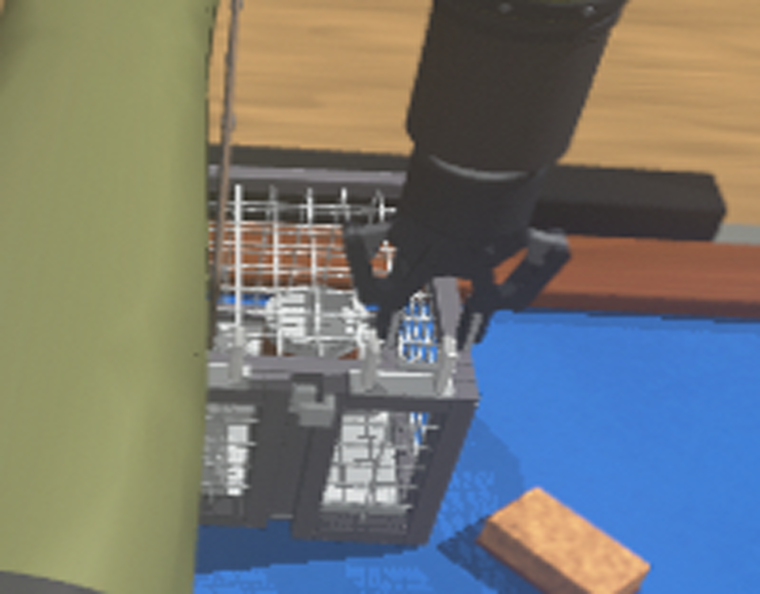

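```bash
python3 - <<'E'
from h import *
s=sensors.get_state();t=s['tcp_pos'];print(t)
for n,o,k in(('side',[240,80],[3.8,3.3]),('scene',[220,60],[4,3.7])):
  m=camera_model(n)
  for dz in(0,.02,.04):
    print(n,dz,((proj(m,np.array([t+[0,.0206,dz],t+[0,-.0206,dz],t+[0,-.035,dz]]))-o)*k).round(0).tolist())
  print('tab',((proj(m,np.array([[.638,-.161,.247],[.638,-.2095,.247],[.638,-.161,.203],[.638,-.2095,.203]]))-o)*k).round(0).tolist())
print(s['gripper_width'],s['effort'])
im=get_image('side');cv2.imwrite('pics/d4.png',cv2.resize(im[130:200,310:390,::-1],None,fx=9,fy=8.5,interpolation=cv2.INTER_CUBIC))
E
```

```text
[ 0.64139854 -0.19220083  0.21349195]
side 0 [[385.0, 369.0], [447.0, 373.0], [468.0, 374.0]]
side 0.02 [[389.0, 350.0], [453.0, 355.0], [475.0, 356.0]]
side 0.04 [[394.0, 331.0], [459.0, 336.0], [481.0, 337.0]]
tab [[377.0, 340.0], [452.0, 345.0], [366.0, 380.0], [439.0, 385.0]]
scene 0 [[341.0, 273.0], [362.0, 242.0], [369.0, 231.0]]
scene 0.02 [[344.0, 250.0], [365.0, 219.0], [372.0, 208.0]]
scene 0.04 [[347.0, 226.0], [369.0, 195.0], [376.0, 184.0]]
tab [[345.0, 243.0], [371.0, 206.0], [338.0, 295.0], [363.0, 257.0]]
0.04124307059340556 [-7.74763670e-03 -4.61586463e+01  3.46279550e+01  6.91187337e+00
 -1.26348645e-03 -3.14851309e-05]
```

View pics/d4.png

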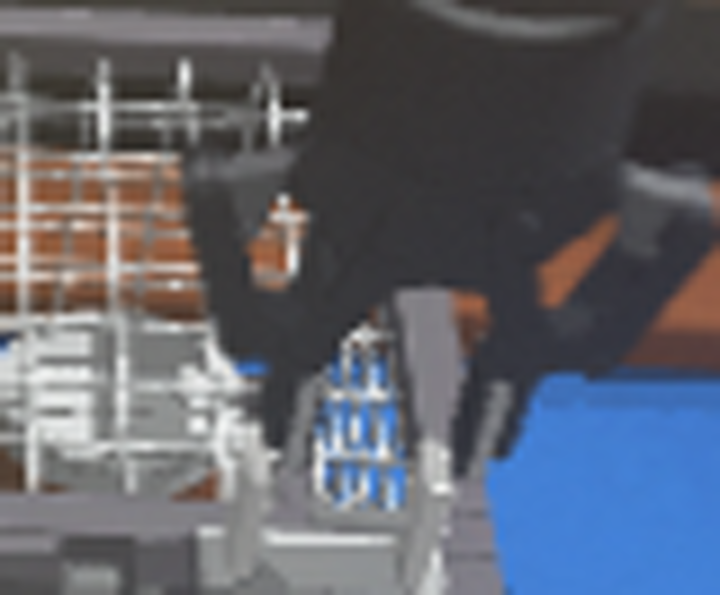

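Request:
arm_command --steps "0 0 0 0; 0 0 0 0; 0 0 0 0; 0 0 0 0" --grip 85

```text
t: 7.7
tcp_pos: [0.6415, -0.1919, 0.2136]
orientation: [-0.0, 1.0, 0.018, 0.0]
force: [0.4, -0.1, -0.5]
gripper_width: 0.0849
```

Request:
arm_command --steps "-0.1 0 0.4 0; 0 0 0.4 0; 0 0 0 0"

```text
t: 8.07
tcp_pos: [0.6382, -0.192, 0.1917]
orientation: [-0.0, 1.0, 0.018, -0.001]
force: [0.2, 0.4, 1.0]
gripper_width: 0.0847
```

```bash
cat >> h.py <<'E'
def snap(k,side=(80,260,240,440),which=('wrist','side')):
    s=sensors.get_state();print(s['t'],s['tcp_pos'].round(4),s['force'].round(1),s['torque'].round(2),round(s['gripper_width'],4))
    out=[]
    for n in which:
        im=get_image(n)[:,:,::-1]
        cv2.imwrite(f'pics/{n}_{k}.png',im)
        if n!='wrist': im=im[side[0]:side[1],side[2]:side[3]]
        cv2.imwrite(f'pics/{n}_{k}b.png',cv2.resize(im,(768,576),interpolation=cv2.INTER_CUBIC))
E
python3 -c "
from h import *
snap(5)"
```

```text
8.075 [ 0.6382 -0.192   0.1917] [0.2 0.4 1. ] [ 0.01  0.05 -0.01] 0.0847
```

View pics/wrist_5b.png

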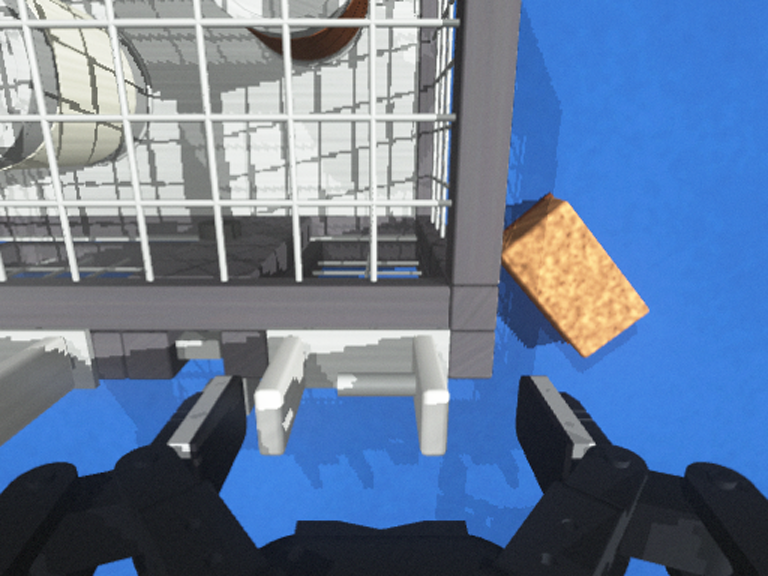

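View pics/side_5b.png

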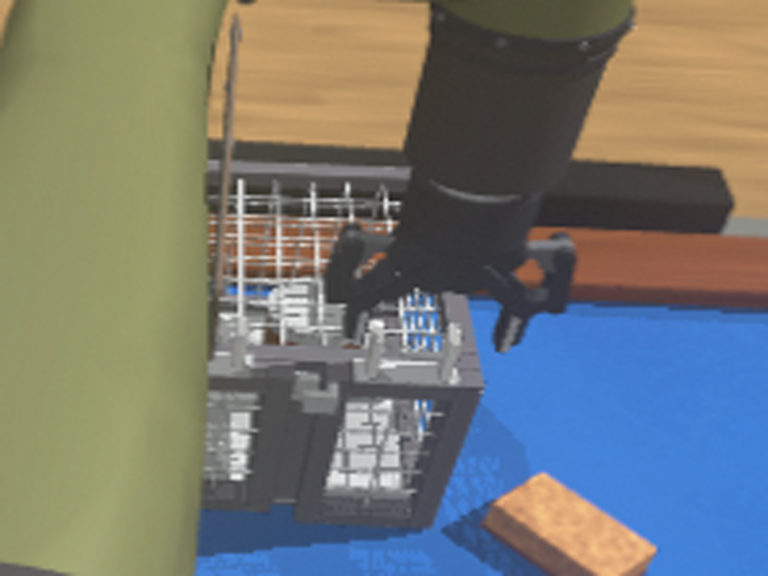

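Request:
arm_command --steps "0 0 0.3 0; 0 0 0 0"

```text
t: 8.43
tcp_pos: [0.6386, -0.1921, 0.1851]
orientation: [-0.0, 1.0, 0.018, -0.001]
force: [0.8, 0.2, 0.4]
gripper_width: 0.0849
```

Request:
arm_command --steps "0 0 0 0; 0 0 0 0; 0 0 0 0; 0 0 0 0" --grip 50

```text
t: 8.93
tcp_pos: [0.6398, -0.19, 0.1879]
orientation: [-0.001, 1.0, 0.019, 0.002]
force: [-1.0, 8.7, 6.6]
gripper_width: 0.0499
```

```bash

python3 -c "
from h import *
snap(6)"
```

```text
8.925 [ 0.6398 -0.19    0.1879] [-1.   8.7  6.6] [2.96 0.5  0.02] 0.0499
```

View pics/wrist_6b.png

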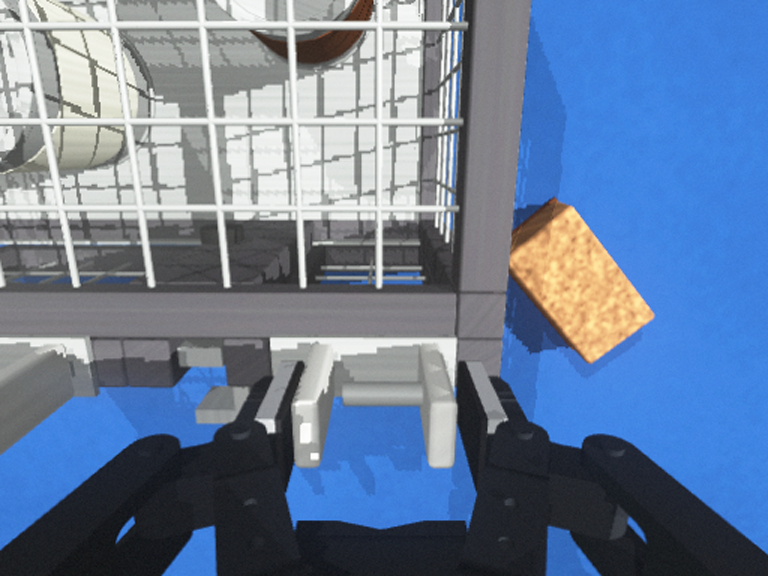

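View pics/side_6b.png

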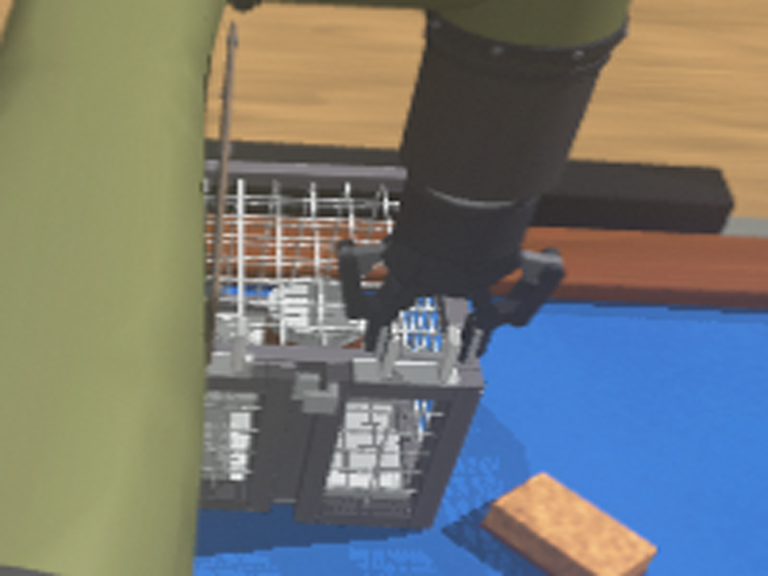

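Request:
arm_command --steps "0 0 0 0; 0 0 0 0; 0 0 0 0; 0 0 0 0" --grip 43

```text
t: 9.52
tcp_pos: [0.6399, -0.1899, 0.188]
orientation: [-0.001, 1.0, 0.019, 0.002]
force: [-1.2, 9.0, 6.5]
gripper_width: 0.0431
```

```bash

python3 -c "
from h import *
snap(7,which=('wrist',))"
```

```text
9.525 [ 0.6399 -0.1899  0.188 ] [-1.2  9.   6.5] [3.03 0.36 0.02] 0.0431
```

View pics/wrist_7b.png

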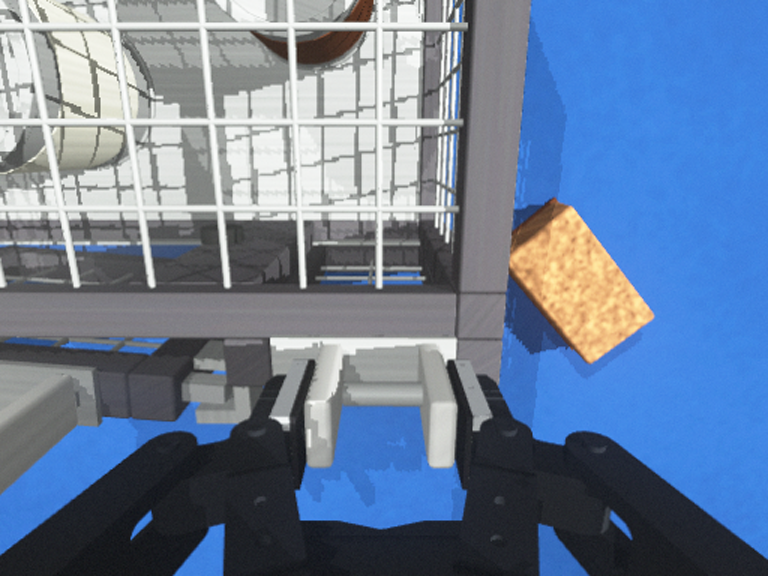

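Request:
arm_command --steps "0 0 0 0; 0 0 0 0; 0 0 0 0; 0 0 0 0" --grip 85

```text
t: 10.07
tcp_pos: [0.6389, -0.1926, 0.1865]
orientation: [0.0, 1.0, 0.017, 0.0]
force: [0.4, 0.4, 0.3]
gripper_width: 0.0848
```

Request:
arm_command --steps "0 0 -1 0; 0 0 -1 0; 0 0 -1 0; 0 -1 0 0; -0.1 -1 0 0.2; -0.2 -1 0 0.2; -0.2 -1 0 0.27; 0 -1 0 0"

```text
t: 11.08
tcp_pos: [0.6256, -0.067, 0.2618]
orientation: [0.0, 1.0, -0.023, 0.001]
force: [0.5, -0.5, -0.2]
gripper_width: 0.0849
```

Request:
arm_command --steps "0 0 0 0"

```text
t: 11.2
tcp_pos: [0.6259, -0.0663, 0.2614]
orientation: [0.0, 1.0, -0.022, 0.0]
force: [0.1, 0.5, 0.8]
gripper_width: 0.0848
```

```bash

python3 -c "
from h import *
import pickle
pickle.dump(sensors.get_state(),open('s8.pkl','wb'))
snap(8,which=('wrist',))
print(sensors.get_state()['orientation'])"
```

```text
11.2 [ 0.6259 -0.0663  0.2614] [0.1 0.5 0.8] [-0.05 -0.01 -0.06] 0.0848
[ 1.52727970e-04  9.99753231e-01 -2.22125109e-02  2.39205216e-04]
```

View pics/wrist_8b.png

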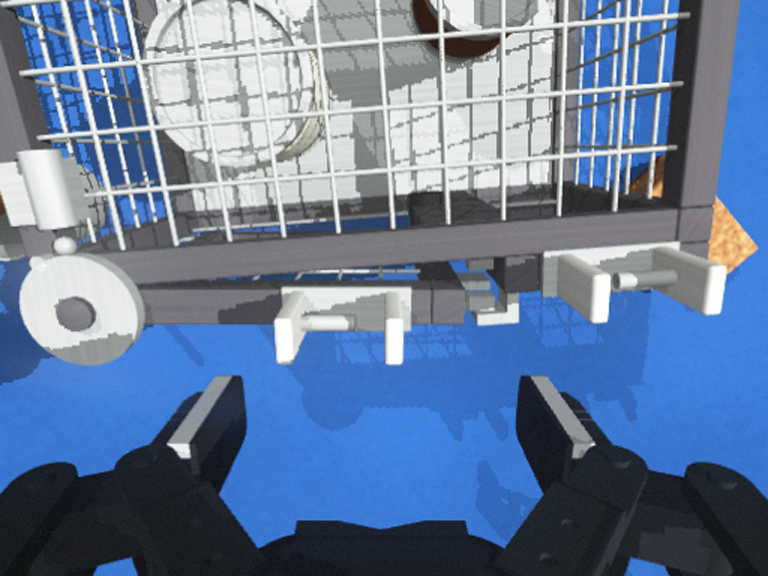

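```bash
python3 - <<'E'
from h import *
import pickle
s=pickle.load(open('s8.pkl','rb'));m=wmodel(s)
X=ray2z(m,np.array([[285,327],[395,327],[598,285],[715,280]])/1.5,.247);print(X.round(4))
H=ray2z(m,np.array([[83,309]])/1.5,.214);print(H)
g=X[:2].mean(0);d=X[1]-X[0];print(g,np.arctan2(d[0],-d[1]), np.linalg.norm(H[0,:2]-g[:2]))
E
```

```text
[[ 0.6301 -0.0252  0.247 ]
 [ 0.628  -0.0723  0.247 ]
 [ 0.6429 -0.1578  0.247 ]
 [ 0.6429 -0.2067  0.247 ]]
[[0.63161531 0.08261423 0.214     ]]
[ 0.62902864 -0.04876283  0.247     ] -0.04513852450104661 0.13140252065587207
```

Request:
arm_command --steps "0 -0.98 0 0; 0 0 1 0; 0 0 1 0; 0 0 0.5 0; 0 0 0.5 0; 0 0 0 0" --grip 82

```text
t: 12.0
tcp_pos: [0.6267, -0.0432, 0.1854]
orientation: [0.0, 1.0, -0.023, -0.001]
force: [0.8, 0.1, -0.3]
gripper_width: 0.0816
```

```bash

python3 -c "
from h import *
snap(9,which=('wrist',))"
```

```text
12.0 [ 0.6267 -0.0432  0.1854] [ 0.8  0.1 -0.3] [0.05 0.06 0.03] 0.0816
```

View pics/wrist_9b.png

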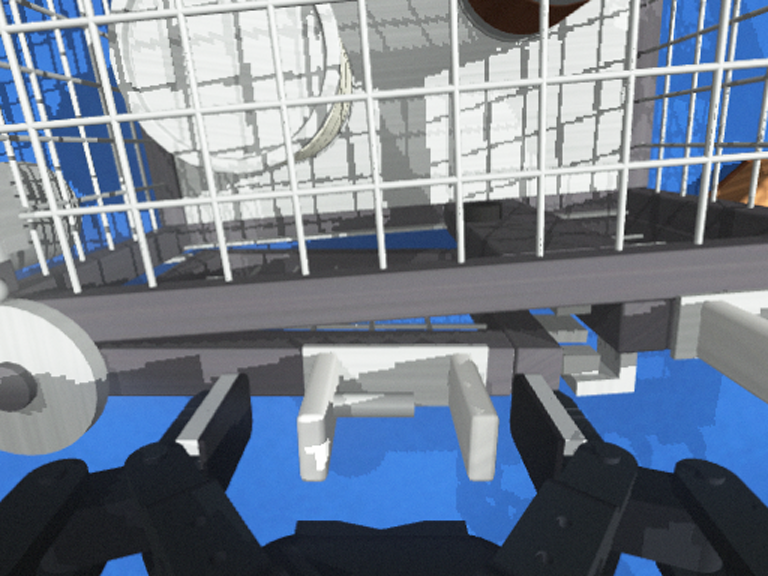

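Request:
arm_command --steps "0 0 0 0; 0 0 0 0; 0 0 0 0; 0 0 0 0" --grip 44

```text
t: 12.55
tcp_pos: [0.6278, -0.0421, 0.1893]
orientation: [-0.0, 1.0, -0.022, 0.002]
force: [-2.7, 3.8, 7.5]
gripper_width: 0.0442
```

Request:
arm_command --steps "0 0 0 0; 0 0 0 0; 0 0 0 0" --grip 41

```text
t: 12.92
tcp_pos: [0.628, -0.0409, 0.1896]
orientation: [-0.001, 1.0, -0.022, 0.003]
force: [-3.7, 8.1, 9.7]
gripper_width: 0.0415
```

```bash

python3 -c "
from h import *
snap(10,which=('wrist',))"
```

```text
12.925 [ 0.628  -0.0409  0.1896] [-3.7  8.1  9.7] [ 2.41  1.08 -0.04] 0.0415
```

View pics/wrist_10b.png

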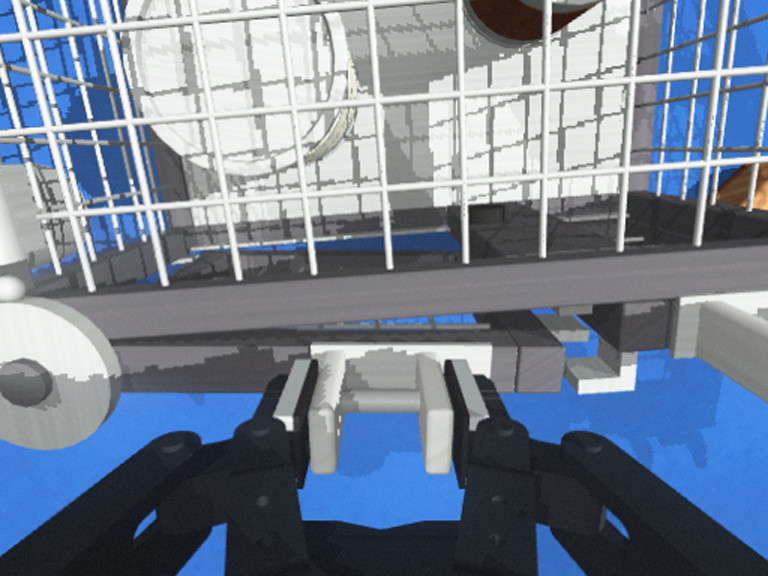

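Request:
arm_command --steps "-0.312 -0.01 0 0.5; -0.312 -0.01 0 0.5; -0.312 -0.01 0 0.5; -0.312 -0.01 0 0.5; -0.312 -0.01 0 0.5"

```text
t: 13.6
tcp_pos: [0.5908, -0.0354, 0.1897]
orientation: [-0.0, 0.985, -0.172, 0.004]
force: [6.5, -2.4, 4.9]
gripper_width: 0.0414
```

```bash

python3 -c "
from h import *
snap(11,which=('wrist',))"
```

```text
13.6 [ 0.5908 -0.0354  0.1897] [ 6.5 -2.4  4.9] [-1.09 -1.97  0.69] 0.0414
```

View pics/wrist_11b.png

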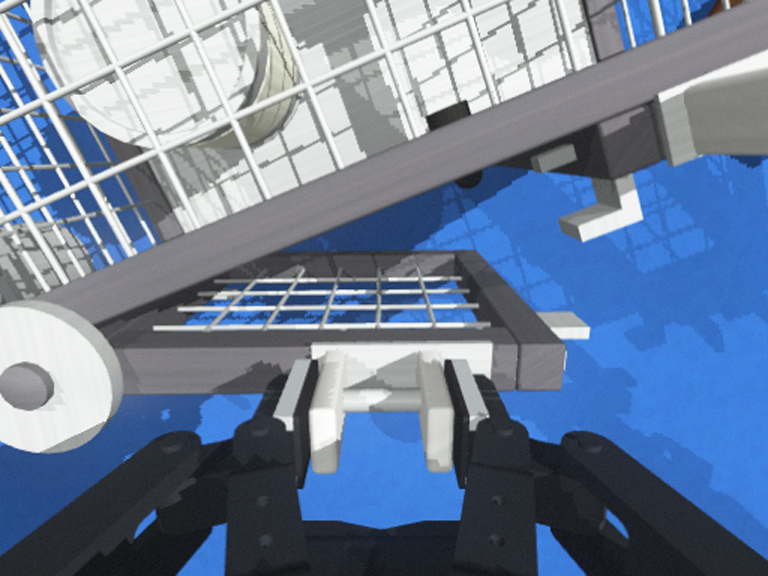

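Request:
arm_command --steps "-0.312 -0.01 0 0.5; -0.312 -0.01 0 0.5; -0.312 -0.01 0 0.5; -0.312 -0.01 0 0.5; -0.312 -0.01 0 0.5; -0.312 -0.01 0 0.5; 0 0 0 0"

```text
t: 14.52
tcp_pos: [0.5482, -0.0138, 0.1896]
orientation: [0.001, 0.938, -0.346, 0.002]
force: [-6.5, -5.0, 10.9]
gripper_width: 0.0415
```

```bash

python3 -c "
from h import *
snap(12,which=('wrist',))"
```

```text
14.525 [ 0.5482 -0.0138  0.1896] [-6.5 -5.  10.9] [-1.63  1.95 -0.06] 0.0415
```

View pics/wrist_12b.png

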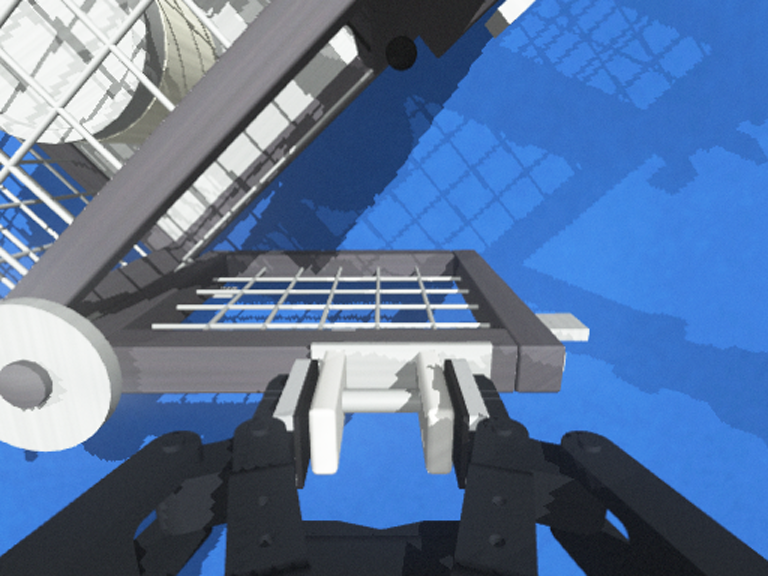

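Request:
arm_command --steps "-0.312 -0.01 0 0.5; -0.312 -0.01 0 0.5; -0.312 -0.01 0 0.5; -0.312 -0.01 0 0.5; -0.312 -0.01 0 0.5; 0 0 0 0"

```text
t: 15.32
tcp_pos: [0.5214, 0.0141, 0.1896]
orientation: [0.003, 0.876, -0.483, 0.001]
force: [-12.6, -9.9, 11.6]
gripper_width: 0.0412
```

Request:
arm_command --steps "-0.312 -0.01 0 0.5; -0.312 -0.01 0 0.5; -0.312 -0.01 0 0.5; -0.312 -0.01 0 0.5; -0.312 -0.01 0 0.5; 0 0 0 0; 0 0 0 0"

```text
t: 16.2
tcp_pos: [0.5038, 0.049, 0.1894]
orientation: [0.005, 0.794, -0.608, -0.0]
force: [-22.6, -10.3, 17.0]
gripper_width: 0.0413
```

```bash

python3 -c "
from h import *
snap(13,which=('wrist','side','scene'),side=(0,384,0,512))
print(sensors.get_state()['orientation'])"
```

```text
16.2 [0.5038 0.049  0.1894] [-22.6 -10.3  17. ] [-3.48  7.7   0.1 ] 0.0413
[ 4.64048623e-03  7.94178878e-01 -6.07666294e-01 -2.27326975e-04]
```

View pics/wrist_13b.png

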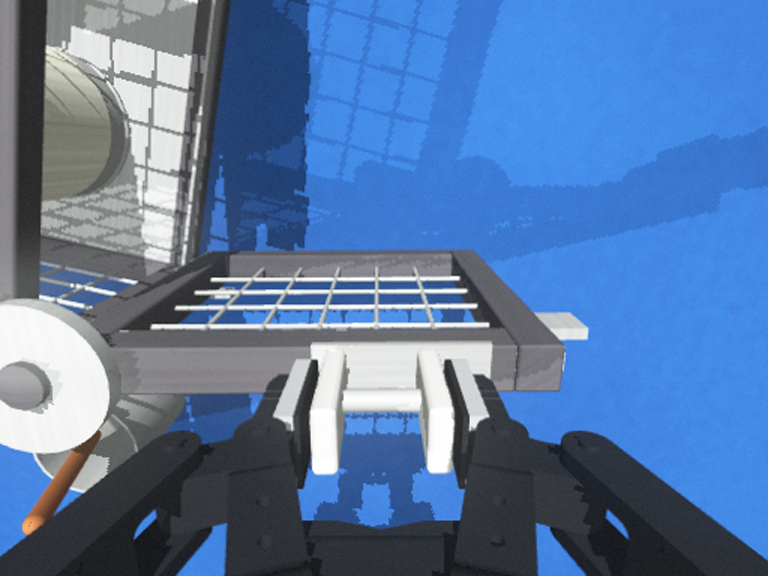

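View pics/scene_13b.png

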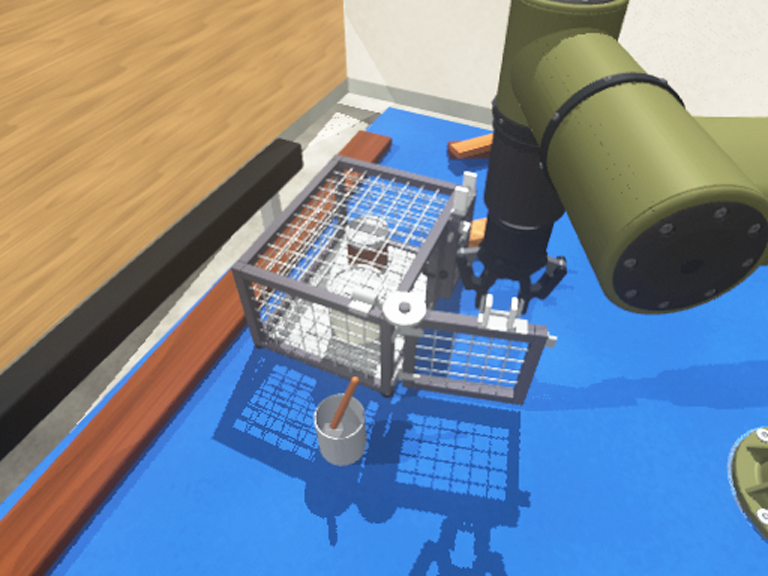

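View pics/side_13b.png

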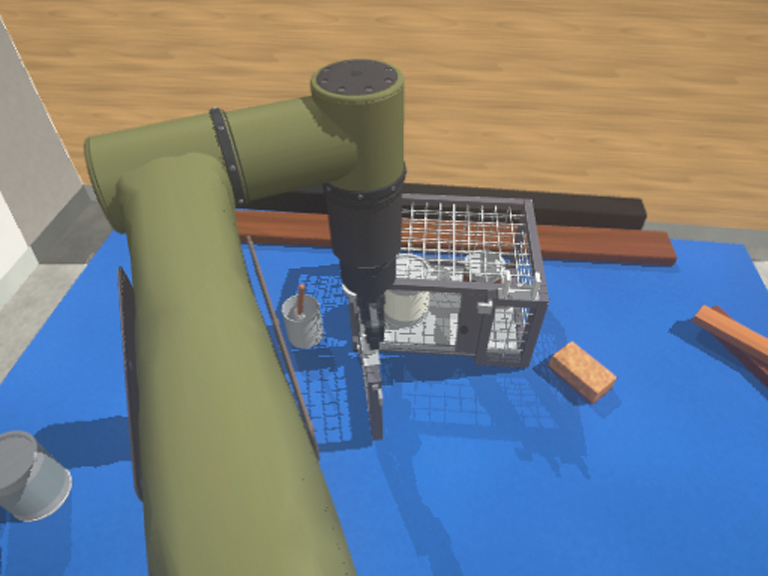

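Request:
arm_command --steps "0 0.06 0 0; 0 0.06 0 0; 0 0 0 0; 0 0 0 0; 0 0 0 0; 0 0 0 0"

```text
t: 17.1
tcp_pos: [0.5038, 0.0494, 0.1893]
orientation: [0.002, 0.794, -0.608, 0.001]
force: [-7.4, -8.5, 11.7]
gripper_width: 0.0412
```

```bash

python3 -c "
from h import *
snap(14,which=('wrist',))
s=sensors.get_state();print(s['orientation'],s['joint_velocities'].round(3))"
```

```text
17.1 [0.5038 0.0494 0.1893] [-7.4 -8.5 11.7] [-2.71  3.17 -0.12] 0.0412
[ 0.00185248  0.79406905 -0.60782293  0.00148185] [-0.001  0.001  0.002 -0.001  0.     0.001]
```

View pics/wrist_14b.png

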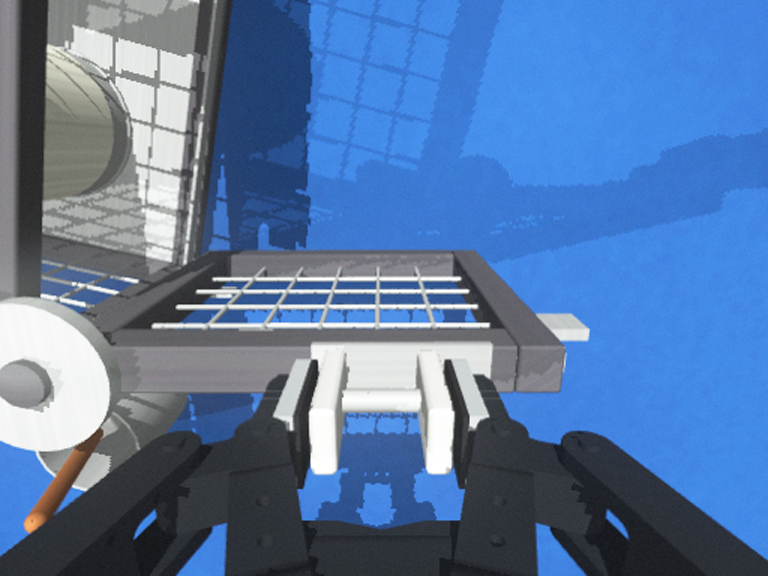

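Forces have dropped, the arm is still, the catch is squeezed (about 41 mm over the tabs) and the gate stands at about 1.3 rad. I'm handing the job in.

```bash
python3 -c "
from station import order
print(order.finish_job())"
```

```text
the job is handed in; nothing more can be done
None
```

The gate is wide open at about 1.3 rad, and the arm is still gripping the squeezed gate catch. I handed the job in at 17.1 s; no verdict was reported.

- **Sequence:** I squeezed the frame catch to about 43 mm over its tabs, and the gate sprang ajar. I let that catch go, and the next picture showed it back out. I then squeezed the gate catch and swung the gate past its check in an arc about the hinge.
- **Last checks:** The gate angle comes out at 1.34 rad from the tool's turn and 1.31 rad from its position about the hinge. The finger opening was 41.2 mm, so the catch is fully in, and joint speeds were near zero. The wrist force was about 16 N, after I eased the arm out by about 3 mm to relieve a sideways push on the gate. In the pictures the tins, brush pot and sanding block appear unmoved; I did not measure their positions.
- **What failed or disagreed:** My first squeeze of the frame catch missed. In the pictures the fingertips sat about 30 mm above where the stated TCP put them, so the fingers closed above the tabs. I lowered the TCP to about 186 mm, about 26 mm lower, and the second try worked. Measured x positions of the catch tabs also differed by up to 6 mm between views. I used values in between.

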